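Pop the spare-battery hatch of the yellow charging dock

ROBOT

A 6-joint arm with a two-finger parallel gripper is mounted at the origin on the work surface. World frame = base frame: x ahead of the robot, y to its left, z up, the work surface at z = 0. Lengths are in m, angles in rad, forces in N, time in s.
With the tool pointing down it reaches from about 0.35 to 0.975 m from the base axis. Payload 4.9 kg.
Tool frame: the origin (TCP) lies midway between the tips of the shut fingers; the grasp point (between the pads) lies 19 mm behind it; z points along the fingers, y is the direction in which the jaws open and shut (so a half turn about z gives the same grasp; the last joint's range is limited). The gripper opens to 85 mm and grips with 20 to 120 N. Pads are 22 mm wide; open, the fingers measure 114 mm over their backs; the gripper's body (76 mm by 85 mm) begins 54 mm behind the grasp point. The pads swing forward as they close: fully open they stand 13 mm farther back than shut.
Start: joints at [1.211, 0.053, 1.613, -0, 1.476, -0.119], TCP at [0.149, 0.607, 0.231] pointing down, gripper open.
Joint ranges: [-3.01, 3.01], [-1.01, 2.22], [0.06, 2.58], [-1.02, 4.17], [0.09, 2.62], [-3.14, 3.14]. Speed limits (rad/s): [2.57, 2.57, 3.14, 3.14, 3.14, 3.14].

INTERFACE

Orientations are given as a unit quaternion [w, x, y, z].
In Python, from plant import state, grab_frame, camera_info, job_done, cut_out gives the robot as it stands.
- The arm moves only by the tool step_arm, never from a script. Its argument "moves" is a list of rows, each a list of 7 numbers: the shift along the tool's x, y, z in m, then the turn, a rotation vector about the tool's x, y, z in rad, then the finger opening in m, from 0 to 0.0854. A call has 1 to 8 rows; each row shifts and turns the commanded pose from where the row before left it, along the tool's axes as they then stand; what a row does not reach is not made up. A row lasts 1/10 s, in which the tool goes at most 50 mm and 8.59 degrees, less where a joint would pass 70% of its speed; a pose out of reach is approached as far as the arm can. A call is refused whole if a number of a shift passes 0.05 or a number of a turn 0.15, either way. A call with a gripper value outside its range is refused whole. The fingers move at their own pace and stop on an object; the grip force is fixed at half the most. Time passes only in rows, so rows that do not move let the fingers close. It gives the time, the measured TCP pose, the force and the opening at its end, in the units of the state.
- state(): the state, without advancing time (a new reading comes with each control period).
- grab_frame(name): name is "scene" or "top"; returns (picture, depth): 420x560x3 uint8, red, green, blue; 420x560 float32, m along the optical axis (not along the pixel's ray), 0 where there is no reading.
- camera_info(name): a dict with "intrinsics" (3x3 intrinsics, pixels), "world_from_camera" (4x4, takes a point from camera to world coordinates). Camera axes: x right, y down, z forward; pixel columns grow to the right and rows downward; lengths in m; the calibration is good to about 2 mm. A picture is of the moment at which its call begins. camera_info takes no time and is no camera call.
- job_done(): hands the job in, once; it reports no verdict.
Trained networks look in the newest picture that a camera, given by its name, has taken for a name from the list of things; names that differ only in an ending like _2 or _b are one class to them, and where a whole thing is asked for, a point or a joint stands for the part that bears it (a point fixed in the world has none). Each returns a list of dicts, best first, with "conf" (0 to 1); they miss things now and then, are a little off and sometimes report something else, mostly with a low value. They report only what shows in the picture. A call takes as long as a camera call. They do not tell look-alikes from the thing itself.
- cut_out(camera, query): "mask" (420x560 bool, what is visible of it) and "point" ([column, row] in pixels, amid what is visible of it).
The state is a dict: "time": time; "joint_pos": joint angles; "joint_vel": joint speeds; "joint_efforts": joint torques, N m; "tool_pos": TCP position; "tool_rot": TCP orientation; "contact_force": force on the tool from outside, world axes, zero at the start; "ft_torque": the same for the moment, N m; "gripper_width": opening from 0.0 (shut) to 1.0 (fully open).
Only numpy, scipy, OpenCV 4.12 (cv2) and the standard library are available. Lean on these libraries where they do the work, as an engineer would, in place of code of your own. Each camera call takes 0.05 s, during which the arm holds its last target.

TASK

Open the spare-battery hatch of the charging dock with the yellow press spot: with closed fingertips press the yellow spot down once, all the way, then draw straight up and let the hatch pop open by itself. Do not push the hatch back down; with your hand clear of it, wait about two seconds to see that it stays open before you finish. Leave the blue dock's hatch shut and the cup, bottle and curing light where they are; nothing is to be gripped or lifted.

Things in the scene. Friction and masses are not known exactly. Their poses are not given: they have to be found in the camera images.
- yellow_press_spot (a point): Centre of the flat round yellow press spot (30 mm across) on top of the yellow dock's white hatch, riding on it; 78 mm above the worktop when shut, 22 mm behind the hatch's free front edge, mid-width, 76 mm in front of the hinge. x: from front edge to hinge, y: along the hinge, z: out of the hatch's top. It rises about 43 mm as the hatch pops open, ending tilted 0.6 rad.
- yellow_hatch (a joint): Hinge of the yellow dock's hatch, rad: about 0 to 0.015 shut and latched; negative pressed in (solid stop at -0.12, 9 mm down at the spot, 3 to 4 N to get there); positive raised. Push-push latch: pressing to the stop and letting go releases it; a spring lifts it to 0.60 and keeps it there; pressing the raised hatch fully down and letting go latches it shut again.
- yellow_dock: White charging dock with yellow markings, fixed to the worktop: a 98 x 86 mm battery bay under a white hatch (100 x 92 mm, top 77 mm up) and behind it (+x) a 46 mm long, 66 mm high block. Origin: underside, bay's centre; +x from the hatch's front edge to its hinge (parallel to y, at x = +44 mm, 62 mm up). The hatch's rim overlaps the bay: nothing stands round it as it sinks.
- blue_press_spot (a point): Centre of the flat round blue press spot (30 mm across) on top of the blue dock's white hatch, riding on it; 78 mm above the worktop when shut, 22 mm behind the hatch's free front edge, mid-width, 76 mm in front of the hinge. x: from front edge to hinge, y: along the hinge, z: out of the hatch's top. It rises about 43 mm as the hatch pops open, ending tilted 0.6 rad.
- blue_hatch (a joint): Hinge of the blue dock's hatch, rad: about 0 to 0.015 shut and latched; negative pressed in (solid stop at -0.12, 9 mm down at the spot, 3 to 4 N to get there); positive raised. Push-push latch: pressing to the stop and letting go releases it; a spring lifts it to 0.60 and keeps it there; pressing the raised hatch fully down and letting go latches it shut again.
- blue_dock: White charging dock with blue markings, fixed to the worktop: a 98 x 86 mm battery bay under a white hatch (100 x 92 mm, top 77 mm up) and behind it (+x) a 46 mm long, 66 mm high block. Origin: underside, bay's centre; +x from the hatch's front edge to its hinge (parallel to y, at x = +44 mm, 62 mm up). The hatch's rim overlaps the bay: nothing stands round it as it sinks.
- cup_center (a point): Centre, half-way up, of a loose open steel cup, 60 mm across and 70 mm high, z up. A bystander.
- bottle_center (a point): Centre, half-way up, of a loose amber bottle, 44 mm across and about 95 mm high, z up. A bystander.
- light_center (a point): Centre of the white handle (24 mm across, 130 mm long along y) of a loose cordless curing light lying on the worktop, 12 mm up; steel tip 12 mm across reaching 105 mm towards +y, with a round orange shield 44 mm across at +80 mm. A bystander.
Not all that is in view belongs to the job. Leave any purple or red look-alike of the yellow_dock alone.

How it is judged:
By the outcome, as a careful person would: the job done as asked, in the order asked, and still so for the second after the job is handed in, with the robot touching nothing.
It also fails if it takes over 29 s, if anything falls off the work surface, if the arm or the gripper's body presses on something with over 40 N, if the wrist force passes 120 N, or if a joint passes its speed limit or range.

## Working session

There is one attempt and no reset: what is moved stays moved. The work goes in short steps, Python scripts to look and compute and a tool call to move; the robot and the scene stay as the last step left them, time stands still between calls to the robot, and variables do not carry over. Pictures are saved under pics/ and viewed, and the job is handed in when it is done.

Besides the shell and the picture viewer there is one more tool, called in YAML: its name, and indented under it one key for each argument. step_arm: Moves the arm, as the interface text tells. Its arguments: {"type":"object","properties":{"moves":{"type":"array"}},"required":["moves"]}

```bash
mkdir -p pics
python3 - <<'E'
from plant import *
import cv2,numpy as np
for n in ["scene","top"]:
    p,d=grab_frame(n); cv2.imwrite(f"pics/{n}0.png",p[:,:,::-1]); np.savez(f"pics/{n}0.npz",p=p,d=d)
    c=camera_info(n);K=np.array(c["intrinsics"]);T=np.array(c["world_from_camera"])
    print(n,K.tolist(),T.round(3).tolist())
    for q in ["yellow_press_spot","yellow_dock"]:
        for r in cut_out(n,q):
            u,v=r["point"];z=d[int(v),int(u)]
            P=T@np.r_[np.linalg.inv(K)@[u,v,1]*z,1]
            print(q,r["conf"],r["point"],P[:3].round(4),p[int(v),int(u)],r["mask"].sum())
s=state();print(s)
E
```

```text
scene [[428.61051521845013, 0.0, 276.9435660110734], [0.0, 428.61051521845013, 206.24911762060952], [0.0, 0.0, 1.0]] [[0.474, 0.676, -0.565, 1.017], [0.881, -0.36, 0.308, -0.158], [0.005, -0.643, -0.766, 0.8], [0.0, 0.0, 0.0, 1.0]]
yellow_press_spot 0.92 [420.2, 163.6] [0.5259 0.5032 0.0741] [206  33  30] 1294
yellow_press_spot 0.74 [250.3, 145.6] [0.2775 0.1678 0.0762] [120  54 147] 1089
yellow_press_spot 0.68 [411.3, 231.6] [0.6761 0.3514 0.0733] [207  31  29] 1933
yellow_press_spot 0.62 [333.8, 149.4] [0.3852 0.3464 0.0739] [206  31  29] 1164
yellow_press_spot 0.57 [285.1, 201.9] [0.4782 0.1563 0.0729] [216 207 210] 1499
yellow_dock 0.96 [257.2, 157.5] [0.3177 0.1668 0.0697] [74 41 88] 2547
yellow_dock 0.94 [430.4, 176.9] [0.5723 0.4942 0.0748] [209  31  29] 3014
yellow_dock 0.77 [416.3, 255.0] [0.7277 0.3211 0.0745] [208  32  28] 4104
yellow_dock 0.74 [339.8, 169.1] [0.448  0.3228 0.0713] [97 98 95] 2756
yellow_dock 0.64 [113.3, 304.3] [ 0.5474 -0.246   0.073 ] [214 206 208] 2443
yellow_dock 0.6 [294.1, 214.8] [0.5193 0.156  0.0721] [217 208 210] 3360
top [[460.91072948688753, 0.
[... 967 characters left out ...]
1918
{'time': 0.3, 'joint_pos': array([ 1.21105535e+00,  5.29491710e-02,  1.61337766e+00,  1.41700610e-07,
        1.47600631e+00, -1.18949765e-01]), 'joint_vel': array([ 0.00023953, -0.00097119, -0.00252899,  0.00306102, -0.00324348,
       -0.00023799]), 'joint_efforts': array([ 2.94188512e-04, -3.93098581e+01, -3.69757318e+01, -1.17870691e-04,
        3.94454371e-03, -2.63813973e-06]), 'tool_pos': array([0.14893285, 0.60676167, 0.23086336]), 'tool_rot': array([-8.78403193e-05,  1.20104959e-01,  9.92761130e-01, -3.59669893e-04]), 'contact_force': array([-0.33964654,  0.28436882,  0.14419336]), 'ft_torque': array([-0.00192938,  0.00043673,  0.02382458]), 'gripper_width': 1.0024992012462803}
```

View pics/scene0.png

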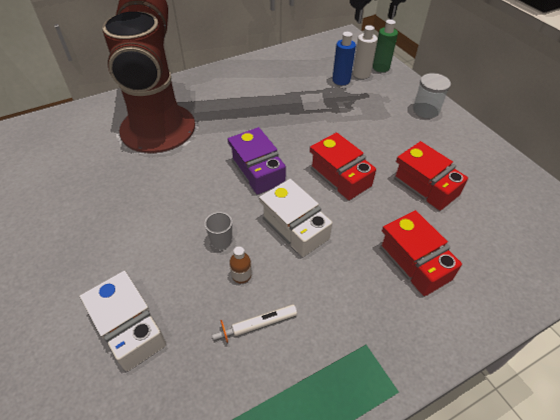

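View pics/top0.png

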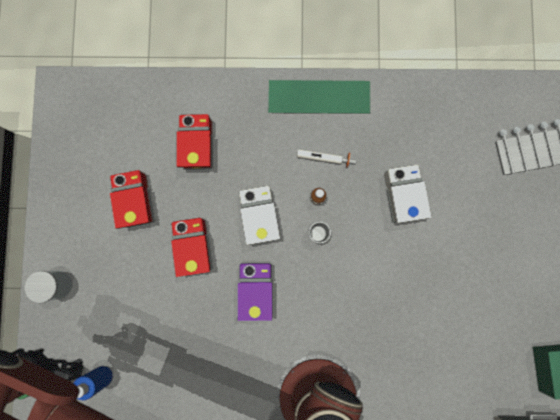

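The target is the white dock with the yellow spot, at about (281,193) in scene and (262,233) in top. The purple and red look-alikes and the blue-spotted dock stay untouched. Next I'll segment the spot by colour.

```bash
cat > h.py <<'E'
from plant import *
import cv2,numpy as np
def w(n,u,v,z=None,d=None):
    c=camera_info(n);K=np.array(c["intrinsics"]);T=np.array(c["world_from_camera"])
    r=T[:3,:3]@np.linalg.inv(K)@[u,v,1]
    if d is None: d=(z-T[2,3])/r[2]
    return T[:3,3]+r*d
E
python3 - <<'E'
from h import *
for n,(u0,v0) in {"scene":(281,193),"top":(262,233)}.items():
    f=np.load(f"pics/{n}0.npz");p,d=f["p"],f["d"]
    h=cv2.cvtColor(p,cv2.COLOR_RGB2HSV);m=cv2.inRange(h,(22,110,80),(38,255,255))
    k,l,st,ce=cv2.connectedComponentsWithStats(m)
    i=1+np.argmin(np.hypot(*(ce[1:]-[u0,v0]).T));ys,xs=np.where(l==i)
    u,v=ce[i];print(n,ce[i],st[i],"plane",w(n,u,v,z=.078).round(4),"depth",np.mean([w(n,a,b,d=d[b,a]) for a,b in zip(xs,ys)],0).round(4))
# hatch in top: axis
f=np.load("pics/top0.npz");p=f["p"];h=cv2.cvtColor(p,cv2.COLOR_RGB2HSV)
r=[x for x in cut_out("top","yellow_dock") if np.hypot(*(np.array(x["point"])-[257,215]))<12][0]
ys,xs=np.where(r["mask"]);b=cv2.minAreaRect(np.c_[xs,ys].astype(np.float32));print(b)
for c in cv2.boxPoints(b): print(w("top",*c,z=.072).round(3))
E
```

```text
scene [280.87628866 192.17525773] [275 188  13   9  97] plane [0.4521 0.1596 0.078 ] depth [0.4504 0.1606 0.0758]
top [261.19178082 233.09589041] [257 229  10  10  73] plane [0.4487 0.1589 0.078 ] depth [0.4467 0.1572 0.1131]
((258.3028869628906, 214.6959228515625), (55.19826126098633, 34.3143310546875), 79.87532806396484)
[0.565 0.229 0.072]
[0.583 0.136 0.072]
[0.434 0.108 0.072]
[0.417 0.199 0.072]
```

step_arm:
  moves:
    - [0,0,-0.03,0,0,0,0.085]
    - [0,0,-0.03,0,0,0,0.085]
    - [-0.033,-0.03,0,0,0,0,0]
    - [-0.033,-0.03,0,0,0,0,0]
    - [-0.033,-0.03,0,0,0,0,0]
    - [-0.033,-0.03,0,0,0,0,0]
    - [-0.033,-0.03,0,0,0,0,0]
    - [-0.033,-0.03,0,0,0,0,0]

```text
time: 1.15
tool_pos: [0.299, 0.3834, 0.2914]
tool_rot: [0.0, 0.12, 0.993, 0.0]
contact_force: [0.8, 0.3, 0.2]
gripper_width: 0.007
```

step_arm:
  moves:
    - [-0.033,-0.03,0,0,0,0,0]
    - [-0.033,-0.03,0,0,0,0,0]
    - [-0.033,-0.03,0,0,0,0,0]
    - [-0.033,-0.03,0,0,0,0,0]
    - [-0.033,-0.03,0,0,0,0,0]
    - [-0.033,-0.03,0,0,0,0,0]
    - [0,0,0,0,0,0,0]
    - [0,0,0,0,0,0,0]

```text
time: 1.95
tool_pos: [0.4479, 0.1623, 0.2912]
tool_rot: [-0.0, 0.121, 0.993, 0.0]
contact_force: [0.6, 0.0, 0.4]
gripper_width: -0.002
```

Run:
```python
from h import *
from scipy.spatial.transform import Rotation as R
s=state();q=s["tool_rot"];M=R.from_quat([*q[1:],q[0]]).as_matrix()
print(s["time"],s["tool_pos"],s["contact_force"],s["gripper_width"],s["joint_pos"].round(2))
print("tool delta",(M.T@(np.array([.450,.159,.10])-s["tool_pos"])).round(4)); print(M.round(3))
p,d=grab_frame("scene");cv2.imwrite("pics/s1.png",p[:,:,::-1])
```

```text
1.95 [0.44792998 0.16233931 0.29123072] [0.57186949 0.00500963 0.37915565] -0.0023227967191643876 [ 0.19 -0.34  1.87  0.    1.61 -1.14]
tool delta [-0.0029 -0.0028  0.1912]
[[-0.971  0.241 -0.001]
 [ 0.241  0.971  0.   ]
 [ 0.001  0.    -1.   ]]
```

View pics/s1.png

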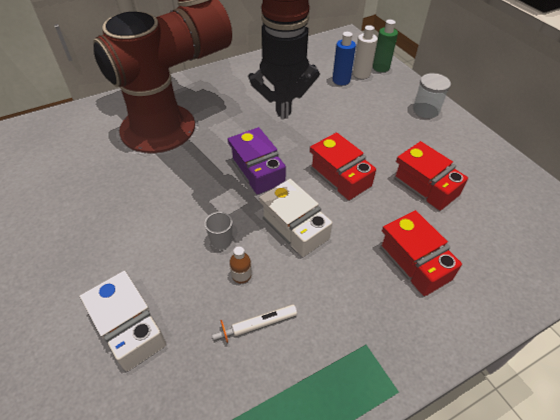

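Fingers are shut (tips at about (284,113)) and above the white dock; nothing has been disturbed. Now I'll descend to z≈0.10.

step_arm:
  moves:
    - [-0.003,-0.003,0.045,0,0,0,0]
    - [0,0,0.045,0,0,0,0]
    - [0,0,0.045,0,0,0,0]
    - [0,0,0.035,0,0,0,0]
    - [0,0,0.021,0,0,0,0]
    - [0,0,0,0,0,0,0]
    - [0,0,0,0,0,0,0]

```text
time: 2.7
tool_pos: [0.4497, 0.1604, 0.1009]
tool_rot: [0.0, 0.119, 0.993, 0.0]
contact_force: [0.6, 0.2, 0.3]
gripper_width: -0.003
```

Run:
```python
from h import *
s=state();print(s["time"],s["tool_pos"],s["contact_force"])
p,d=grab_frame("scene");cv2.imwrite("pics/s2.png",cv2.resize(p[110:270,200:380,::-1],None,fx=4,fy=3.7))
```

```text
2.7 [0.44968692 0.16043071 0.10086816] [0.64199556 0.20426856 0.26472814]
```

View pics/s2.png

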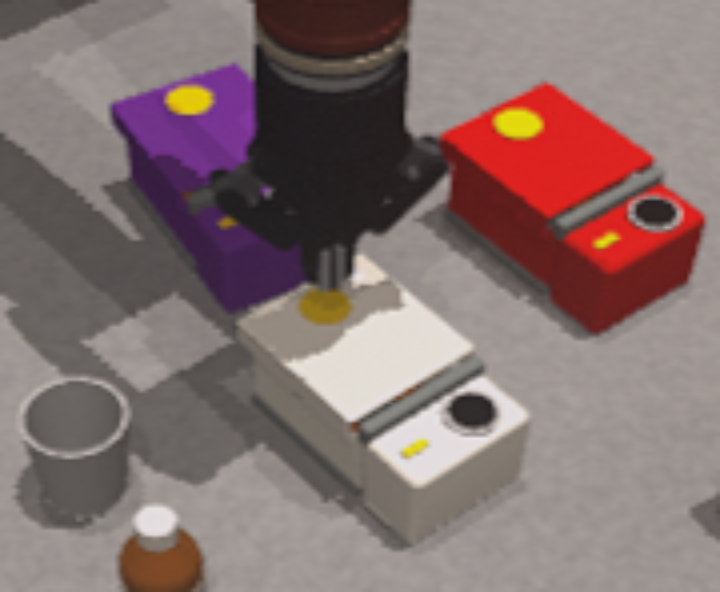

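The tips are just above the yellow spot. Pressing in small steps now.

step_arm:
  moves:
    - [0,0,0.012,0,0,0,0]
    - [0,0,0.008,0,0,0,0]
    - [0,0,0.004,0,0,0,0]
    - [0,0,0.002,0,0,0,0]
    - [0,0,0,0,0,0,0]

```text
time: 3.25
tool_pos: [0.4496, 0.1592, 0.074]
tool_rot: [-0.001, 0.12, 0.993, -0.0]
contact_force: [-0.5, -0.4, 1.5]
gripper_width: -0.0
```

step_arm:
  moves:
    - [0,0,0.003,0,0,0,0]
    - [0,0,0.002,0,0,0,0]
    - [0,0,0,0,0,0,0]

```text
time: 3.55
tool_pos: [0.4499, 0.1592, 0.0691]
tool_rot: [-0.0, 0.12, 0.993, -0.0]
contact_force: [-0.9, -0.3, 2.5]
gripper_width: -0.001
```

step_arm:
  moves:
    - [0,0,0.001,0,0,0,0]
    - [0,0,0.001,0,0,0,0]
    - [0,0,0,0,0,0,0]

```text
time: 3.85
tool_pos: [0.4501, 0.1593, 0.0685]
tool_rot: [-0.0, 0.12, 0.993, -0.0]
contact_force: [-5.6, -0.7, 9.2]
gripper_width: 0.001
```

The force jumped to 9 N with no further travel, so the hatch is at its stop. Drawing straight up.

step_arm:
  moves:
    - [0,0,-0.02,0,0,0,0]
    - [0,0,-0.04,0,0,0,0]
    - [0,0,-0.045,0,0,0,0]
    - [0,0,-0.045,0,0,0,0]
    - [0,0,-0.045,0,0,0,0]
    - [0,0,-0.03,0,0,0,0]
    - [0,0,0,0,0,0,0]
    - [0,0,0,0,0,0,0]

```text
time: 4.65
tool_pos: [0.4504, 0.1593, 0.2928]
tool_rot: [0.001, 0.12, 0.993, 0.0]
contact_force: [-0.7, -0.1, 0.0]
gripper_width: 0.001
```

Run:
```python
from h import *
s=state();print(s["time"],s["tool_pos"],s["contact_force"])
p,d=grab_frame("scene");cv2.imwrite("pics/s3.png",p[:,:,::-1])
```

```text
4.65 [0.45043938 0.15932522 0.29277109] [-0.70178593 -0.06810831  0.00572222]
```

View pics/s3.png

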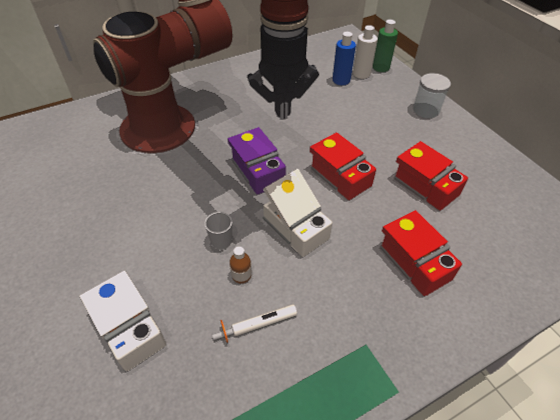

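The hatch has popped open, with the spot now at (288,187), and the hand is well clear. Waiting over two seconds before the next look.

step_arm:
  moves:
    - [0,0,0,0,0,0,0]
    - [0,0,0,0,0,0,0]
    - [0,0,0,0,0,0,0]
    - [0,0,0,0,0,0,0]
    - [0,0,0,0,0,0,0]
    - [0,0,0,0,0,0,0]
    - [0,0,0,0,0,0,0]
    - [0,0,0,0,0,0,0]

```text
time: 5.5
tool_pos: [0.45, 0.1593, 0.2923]
tool_rot: [0.0, 0.12, 0.993, 0.0]
contact_force: [0.1, -0.4, 0.1]
gripper_width: 0.001
```

step_arm:
  moves:
    - [0,0,0,0,0,0,0]
    - [0,0,0,0,0,0,0]
    - [0,0,0,0,0,0,0]
    - [0,0,0,0,0,0,0]
    - [0,0,0,0,0,0,0]
    - [0,0,0,0,0,0,0]
    - [0,0,0,0,0,0,0]
    - [0,0,0,0,0,0,0]

```text
time: 6.3
tool_pos: [0.4499, 0.1593, 0.2923]
tool_rot: [-0.0, 0.12, 0.993, 0.0]
contact_force: [-0.5, 0.2, 0.0]
gripper_width: -0.0
```

step_arm:
  moves:
    - [0,0,0,0,0,0,0]
    - [0,0,0,0,0,0,0]
    - [0,0,0,0,0,0,0]
    - [0,0,0,0,0,0,0]
    - [0,0,0,0,0,0,0]
    - [0,0,0,0,0,0,0]
    - [0,0,0,0,0,0,0]
    - [0,0,0,0,0,0,0]

```text
time: 7.1
tool_pos: [0.4499, 0.1593, 0.2923]
tool_rot: [-0.0, 0.12, 0.993, 0.0]
contact_force: [-1.0, -0.1, -0.1]
gripper_width: -0.001
```

Run:
```python
from h import *
s=state();print(s["time"],s["tool_pos"],s["contact_force"])
p,d=grab_frame("scene");cv2.imwrite("pics/s4.png",p[:,:,::-1])
h=cv2.cvtColor(p,cv2.COLOR_RGB2HSV);m=cv2.inRange(h,(18,110,80),(38,255,255))
k,l,st,ce=cv2.connectedComponentsWithStats(m)
i=1+np.argmin(np.hypot(*(ce[1:]-[288,187]).T));ys,xs=np.where(l==i)
print(ce[i],np.median([w("scene",a,b,d=d[b,a]) for a,b in zip(xs,ys)],0).round(4))
p0=np.load("pics/scene0.npz")["p"]
D=np.abs(p.astype(int)-p0).max(2)
for n,(a,b,c,e) in dict(cup=(200,250,205,238),bottle=(245,285,225,255),light=(300,345,210,300),blue=(270,370,75,170)).items(): print(n,(D[a:b,c:e]>40).sum())
```

```text
7.1 [0.44993799 0.15928602 0.29228569] [-0.95007502 -0.11534905 -0.09729324]
[287.2734375 185.875    ] [0.4716 0.1643 0.1157]
cup 287
bottle 0
light 0
blue 0
```

View pics/s4.png

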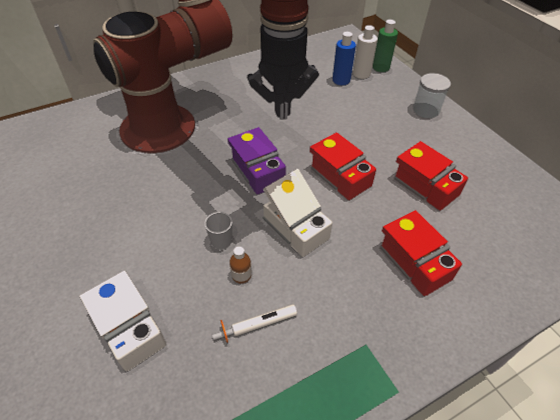

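After 2.4 s the hatch is still open, with the spot about 40 mm up. The cup is still at (219,231), so the differences there are the arm's shadow. The blue dock, bottle and light show no change.

```bash
python3 -c "
from plant import *
print(job_done())"
```

```text
the job is handed in; nothing more can be done
None
```

The yellow dock's hatch is open, and I handed the job in at about 7.2 s. I pressed the yellow spot once with closed fingertips, stopping at z = 68.5 mm when the force jumped to 9 N, which marks the solid stop. Then I drew straight up to z = 0.29 m and the hatch popped open by itself.

**Hatch:** after 2.4 s with the hand clear, it was still open. The spot measured 116 mm up, against about 121 mm expected; that camera had also read the shut spot about 2 mm low.

**Bystanders:** the blue dock, bottle and light showed no picture change. The region around the cup did differ (287 pixels). I put that down to the arm's shadow, because the cup sits at the same pixel position by eye, but I did not measure it separately.

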